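Bring the dropper bottle to the front of the spice carousel

TASK

Release the carousel's brake by turning its knob anticlockwise all the way to the end stop. Then turn the spice carousel by the handle on top until the dropper bottle stands squarely at the front, in line with the stud on the stand's front tongue, and finish still gripping the handle, holding the carousel still. Do not touch the jars or the bottle, keep them all standing on the deck, and leave the other things on the worktop alone.

Things in the scene. Friction and masses are not known exactly. Their poses are not given: they have to be found in the camera images.
- stand: Fixed aluminium stand of the spice carousel. Origin: on the worktop, on the turning axis; z up; its front is its -x side (to the robot), an arm to -y carries the brake knob. The turning deck is a wooden disc 190 mm across, top at z = 30 mm, lip to 37 mm. Four jars and a bottle stand loose on it, 60 mm from the axis, 72 degrees apart, in varying order, tops up to z = 136 mm.
- front_stud (a point): Top of the small dark steel stud, 18 mm across, on the tongue at the front of the stand, 113 mm from the carousel's axis, 37 mm above the worktop; it marks the front and does not turn.
- carousel: The turning part: wooden deck, centre column and the wing handle on top. Origin on the axis, 20 mm above the worktop, z up, x along the handle's wing. Turns freely over a full turn either way, friction 0.06 N m once the brake is off; the jars and bottle ride along when turned smoothly. Its own angle says nothing of where the jars stand.
- handle (a point): Grip point of the wooden wing handle, on the axis, 180 mm above the worktop. The wing is 64 mm long along this point's x axis, 16 mm thick along its y axis, from 156 to 200 mm above the worktop. Grip it across its thickness from above, fingertips above the jar tops.
- knob_grip (a point): Grip point of the black brake knob, on its vertical axis, 62 mm above the worktop, 165 mm from the carousel's axis. The knob has a wing 46 mm long along the point's x axis and 14 mm thick along its y axis, from 42 to 76 mm above the worktop, over a round skirt.
- brake_knob (a joint): Angle of the brake knob, rad, growing anticlockwise seen from above: 0 is fully tight, 1.4 is the end stop, fully off. Starts between 0 and 0.25. It stays where it is left (friction 0.1 N m). Until about 0.6 a shoe clamps the deck's rim and holds it against more than 1 N m.
- dropper: The dropper bottle: small brown glass bottle with a thin black teat on top, 33 mm across, 102 mm tall, slimmer than the jars. Stands loose on the deck. Origin: centre of its underside, z up.
- spice_a: Glass spice jar with a wide red screw cap, 45 mm across, 106 mm tall. Stands loose on the deck. Origin: centre of its underside, z up.
- spice_b: Glass spice jar with a wide red screw cap, 45 mm across, 106 mm tall. Stands loose on the deck. Origin: centre of its underside, z up.
- spice_c: Glass spice jar with a wide red screw cap, 45 mm across, 106 mm tall. Stands loose on the deck. Origin: centre of its underside, z up.
- spice_d: Glass spice jar with a wide red screw cap, 45 mm across, 106 mm tall. Stands loose on the deck. Origin: centre of its underside, z up. Starts at the front.
- shot_glass: Small clear glass, 49 mm across, 62 mm tall, on the worktop at the left; a bystander. Origin: centre of its underside.
- timer: Round kitchen timer, 64 mm across, 47 mm tall, on the worktop right of the hob; a bystander. Origin: centre of its underside.
- cup: Dark espresso cup with a handle, 63 x 86 mm, 50 mm tall, on the worktop right of the hob; a bystander. Origin: centre of its underside.

How it is judged:
By the outcome, as a careful person would: the job done as asked, in the order asked, and still so for the second after the job is handed in, while the arm keeps its last pose, push and grip.
It also fails if it takes over 58 s, if anything falls off the work surface, if the arm or the gripper's body presses on something with over 40 N, if the wrist force passes 120 N, or if a joint passes its speed limit or range.

ROBOT

A 6-joint arm with a two-finger parallel gripper is mounted at the origin on a cart in front of the work surface, level with it; the furniture and walls round the work are solid. World frame = base frame: x ahead of the robot, y to its left, z up, the work surface at z = 0. Lengths are in m, angles in rad, forces in N, time in s.
With the tool pointing down it reaches from about 0.35 to 0.725 m from the base axis. Payload 6 kg.
Tool frame: the origin (TCP) lies between the finger pads, 19 mm behind the fingertips; this is the grasp point; z points along the fingers, y is the line along which they close (so a half turn about z gives the same grasp; the last joint's range is limited). The gripper opens to 85 mm and grips with 20 to 120 N. Pads are 22 mm wide; open, the fingers measure 114 mm over their backs; the gripper's body (76 mm by 85 mm) begins 54 mm behind the grasp point. The pads swing forward as they close: fully open they stand 13 mm farther back than shut.
Start: joints at [-0.809, 0.04, 0.085, 0, -1.615, -0.334], TCP at [0.249, -0.546, 0.25] pointing down, gripper open.
Joint ranges: [-2.56, 2.56], [-1.29, 2.01], [-1.08, 1.49], [-3.29, 1.98], [-2.81, -0.18], [-2.99, 2.99]. Speed limits (rad/s): [2.57, 2.57, 3.01, 3.14, 3.14, 3.14].

INTERFACE

Orientations are given as a unit quaternion [x, y, z, w].
In Python, from bench import robot, optics, nets gives the robot as it stands. The module is installed in compiled form; this text tells all that it offers.
- The arm moves only by the tool jog_arm, never from a script. Its argument "steps" is one flat list of numbers, 7 for each row, row after row: the closure, from 0 (fully open) to 1 (shut), then the shift along the tool's x, y, z scaled (see below), then the turn, a rotation vector about the tool's x, y, z scaled (see below). A call has 1 to 5 rows; each row shifts and turns the commanded pose from where the row before left it, along the tool's axes as they then stand; what a row does not reach is not made up. The controller multiplies each number of a shift by 0.06 m and each number of a turn by 2 pi rad. A row lasts 1/8 s, in which the tool goes at most 62.5 mm and 10.7 degrees, less where a joint would pass 70% of its speed; a pose out of reach is approached as far as the arm can. A call with a number of a shift or a turn outside -1 to 1 is refused whole. A call with a gripper value outside its range is refused whole. The fingers move at their own pace and stop on an object; "force" is the grip in N (left out, the last holds). Time passes only in rows, so rows that do not move let the fingers close. It gives the time, the measured TCP pose, the force, the opening and the grip force at its end, in the units of the state.
- robot.observe(): the state, without advancing time (a new reading comes with each control period).
- optics.camera(name): name is "scene" or "top" or "wrist"; returns a dict with "pixels" (420x560x3 uint8, blue, green, red), "fx", "fy", "cx", "cy" (pixels), "xyz" and "orientation" of the camera in the world; the wrist camera has in their place "tool_from_camera" (4x4, takes a point from camera to tool coordinates, whose origin is the TCP and whose axes are the flange's). Camera axes: x right, y up, looking along -z (the intrinsics and any distortion apply to the point x, -y, -z); pixel columns grow to the right and rows downward; lengths in m; the calibration is good to about 2 mm. The wrist camera is an equidistant fisheye: a pixel r from the principal point sees the ray r / f radians off the axis. A picture is of the moment at which its call begins: read the wrist's pose just before it. There is no depth.
- robot.hand_in(): hands the job in; it is judged then, once.
Trained networks look in a picture, given as the dict that the camera call returned (one of the last four; its "shot" number tells which), for a name from the list of things; names that differ only in an ending like _2 or _b are one class to them, and where a whole thing is asked for, a point or a joint stands for the part that bears it (a point fixed in the world has none). Each returns a list of dicts, best first, with "p" (0 to 1); they miss things now and then, are a little off and sometimes report something else, mostly with a low value. They report only what shows in the picture. A call takes as long as a camera call.
- nets.search_frame(thing, picture): "centre" ([x, y, z] in m, in world coordinates, good to about 4 mm: the middle of the surface that is visible of it).
- nets.pinpoint(thing, picture): "centre" ([x, y, z] in m, in world coordinates, good to about 4 mm: a listed point, or the origin of a listed thing).
The state is a dict: "time_s": time; "joints": joint angles; "qvel": joint speeds; "tau": joint torques, N m; "tcp_pos": TCP position; "ee_rot": TCP orientation; "ft_force": force on the tool from outside, world axes, zero at the start; "moment": the same for the moment, N m; "grip_width": opening from 0.0 (shut) to 1.0 (fully open); "gripper_force": force on a finger pad.
Only numpy, scipy, OpenCV 4.12 (cv2) and the standard library are available. Lean on these libraries where they do the work, as an engineer would, in place of code of your own. Each camera call takes 0.05 s, during which the arm holds its last target. There are 200 camera calls.

## Working session

There is one attempt and no reset: what is moved stays moved. The work goes in short steps, Python scripts to look and compute and a tool call to move; the robot and the scene stay as the last step left them, time stands still between calls to the robot, and variables do not carry over. Pictures are saved under pics/ and viewed, at most 15 in all, crops included, and the job is handed in when it is done.

Besides the shell and the picture viewer there is one more tool, called after ">>>" as name(argument=value, ...), one argument or row to a line, values as JSON. jog_arm: Moves the arm, as the interface text tells. Shifts and turns lie within -1 to 1; 1 stands for 0.06 m of shift or 2 pi rad of turn. Its arguments: {"type":"object","properties":{"steps":{"type":"array","items":{"type":"number","minimum":-1,"maximum":1}},"force":{"type":"number"}},"required":["steps"]}

```bash
mkdir -p pics; cat > look.py <<'E'
from bench import robot, optics, nets
import cv2, numpy as np
def nets_on(cam, things, save=None):
    p=optics.camera(cam)
    if save: cv2.imwrite(save,p["pixels"])
    for t in things:
        for f in ("pinpoint","search_frame"):
            try: r=getattr(nets,f)(t,p)
            except Exception as e: print(cam,t,f,e); continue
            print(cam,t,f,[(np.round(d["centre"],4).tolist(),round(d["p"],2)) for d in r[:5]])
    return p
E
python3 - <<'E'
from look import *
print(robot.observe())
for c in ("scene","top"):
    p=nets_on(c,["handle","knob_grip","front_stud","dropper","stand","spice_a"],f"pics/{c}0.png")
    print({k:v for k,v in p.items() if k!="pixels"})
E
```

```text
{'time_s': 0.0, 'joints': array([-8.09289034e-01,  4.08250601e-02,  8.37801874e-02, -4.85505078e-04,
       -1.61551013e+00, -3.33713340e-01]), 'qvel': array([ 1.83180843e-03,  1.21357005e-03, -1.14735260e-03, -1.45948827e-04,
       -6.17201025e-05,  1.41533731e-04]), 'tau': array([-4.26768584e-04, -3.68207574e+01,  3.47409117e+01,  6.93218708e+00,
       -5.42583904e-03, -7.47180366e-05]), 'tcp_pos': array([ 0.24887811, -0.54560988,  0.2489502 ]), 'ee_rot': array([-2.12279978e-01,  9.77208462e-01,  8.77019946e-04, -2.50769476e-04]), 'ft_force': array([ 0.00517   , -0.38168483, -0.53203673]), 'moment': array([0.00385115, 0.02058828, 0.01920252]), 'gripper_force': 0.0, 'grip_width': 1.0009040381307415}
scene handle pinpoint [([0.4773, 0.1889, 0.185], 0.81), ([0.4546, 0.1309, 0.027], 0.29)]
scene handle search_frame []
scene knob_grip pinpoint [([0.4723, 0.0223, 0.0609], 0.73)]
scene knob_grip search_frame [([0.4646, 0.0295, 0.0549], 0.78), ([0.4535, 0.1908, 0.026], 0.57)]
scene front_stud pinpoint [([0.3631, 0.1865, 0.034], 0.9)]
scene front_stud search_frame [([0.4586, 0.1934, 0.028
[... 1487 characters left out ...]
nd pinpoint [([0.4763, 0.189, -0.0012], 0.82), ([0.3867, 0.3337, 0.0012], 0.48)]
top stand search_frame [([0.4636, 0.1748, 0.0294], 0.59)]
top spice_a pinpoint [([0.4142, 0.1858, 0.0253], 0.76), ([0.5214, 0.1482, 0.0299], 0.73), ([0.5244, 0.2245, 0.0277], 0.58), ([0.4591, 0.1297, 0.0293], 0.53)]
top spice_a search_frame [([0.5129, 0.2195, 0.134], 0.77), ([0.4535, 0.1284, 0.1352], 0.5), ([0.4109, 0.1829, 0.1349], 0.48), ([0.5129, 0.1481, 0.1355], 0.47)]
{'fx': 382.0184689382085, 'fy': 382.0184689382085, 'cx': 277.9632983561219, 'cy': 205.58239108233727, 'xyz': array([ 0.28743567, -0.02044942,  1.34127286]), 'orientation': array([-0.05769474,  0.04887533,  0.70973166, -0.70040238]), 'shot': 2}
```

View pics/top0.png

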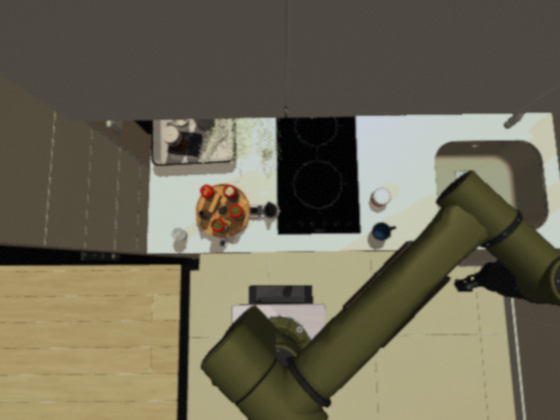

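View pics/scene0.png

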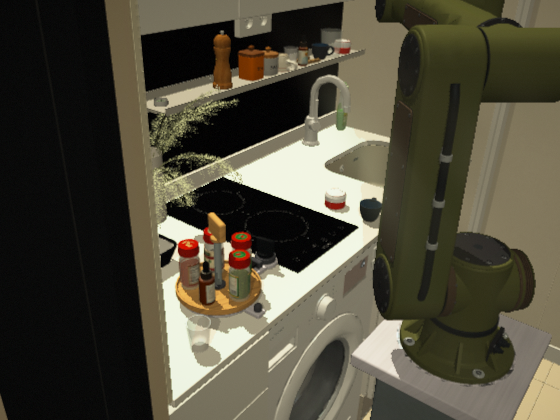

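The top view shows the carousel at about (222,210), the knob at (270,210) and the stud at (222,243). In the scene view the dropper is at (206,285), to the left of the front, with a red-capped jar at the front. The nets agree with both pictures: axis about (0.476, 0.188), dropper about 72° clockwise from the front. Next I move towards a point above the knob.

>>> jog_arm(
  steps=[0,-0.67,0.64,0,0,0,0,0,-0.67,0.64,0,0,0,0,0,-0.67,0.64,0,0,0,0,0,-0.67,0.64,0,0,0,0,0,-0.67,0.64,0,0,0,0],
  force=40,
)

```text
time_s: 1.92
tcp_pos: [0.3524, -0.2862, 0.2502]
ee_rot: [-0.212, 0.977, -0.0, 0.0]
ft_force: [0.6, 0.0, -0.1]
grip_width: 0.997
gripper_force: 0.0
```

>>> jog_arm(
  steps=[0,-0.67,0.64,0,0,0,0,0,-0.67,0.64,0,0,0,0,0,-0.67,0.64,0,0,0,0,0,-0.67,0.64,0,0,0,0,0,-0.67,0.64,0,0,0,0],
)

```text
time_s: 2.55
tcp_pos: [0.4557, -0.0278, 0.2505]
ee_rot: [-0.212, 0.977, 0.0, 0.001]
ft_force: [0.0, -1.7, -0.1]
grip_width: 1.005
gripper_force: 0.0
```

```bash
python3 - <<'E'
from look import *
s=robot.observe(); print(s)
p=nets_on("wrist",["handle","knob_grip","front_stud","dropper","stand","spice_a"],"pics/w0.png")
print({k:v for k,v in p.items() if k!="pixels"})
E
```

```text
{'time_s': 2.55, 'joints': array([ 3.83906683e-01, -3.50991565e-01, -2.61781201e-01,  3.00847381e-05,
       -1.65875448e+00, -1.52647925e+00]), 'qvel': array([ 8.28638754e-01,  3.37543993e-01,  2.45503041e-01,  6.39690492e-04,
        8.83628119e-02, -8.24577048e-01]), 'tau': array([ -3.7263988 , -19.6166271 ,  33.57343554,   6.76796839,
        -0.23249673,   1.05404556]), 'tcp_pos': array([ 0.4557234 , -0.0278477 ,  0.25045051]), 'ee_rot': array([-2.12478329e-01,  9.77165578e-01,  9.10310297e-05,  6.19631173e-04]), 'ft_force': array([ 0.02795843, -1.65284469, -0.1322717 ]), 'moment': array([-0.0283529 , -0.08918474, -0.01335457]), 'gripper_force': 0.0, 'grip_width': 1.0053671532004451}
wrist handle pinpoint [([0.4711, 0.1895, 0.1807], 0.96)]
wrist handle search_frame [([0.4499, 0.1536, 0.0295], 0.91)]
wrist knob_grip pinpoint []
wrist knob_grip search_frame [([0.4702, 0.0187, 0.0662], 0.85), ([0.3939, -0.3617, 0.0368], 0.26)]
wrist front_stud pinpoint [([0.3618, 0.187, 0.0359], 0.86), ([0.392, -0.3622, 0.0008], 0.48)]
wrist front_stud search_frame [([0.4584, 0.1102, 0.0322], 0.93)
[... 233 characters left out ...]
262, 0.2242, 0.0293], 0.85), ([0.4126, 0.1897, 0.032], 0.81), ([0.4592, 0.1285, 0.0337], 0.7)]
wrist spice_a search_frame [([0.5072, 0.2164, 0.0689], 0.82), ([0.412, 0.1754, 0.1089], 0.76), ([0.4524, 0.1185, 0.1239], 0.64)]
{'fx': 325.19226210127806, 'fy': 325.19226210127806, 'cx': 283.61845932113823, 'cy': 210.3684816274924, 'tool_from_camera': array([[-9.10621322e-05,  9.53116595e-01,  3.02603286e-01,
         7.74974346e-02],
       [ 9.99998975e-01,  5.19132155e-04, -1.33419382e-03,
        -3.92115095e-04],
       [-1.42873336e-03,  3.02602854e-01, -9.53115665e-01,
        -1.23254506e-01],
       [ 0.00000000e+00,  0.00000000e+00,  0.00000000e+00,
         1.00000000e+00]]), 'shot': 3}
```

View pics/w0.png

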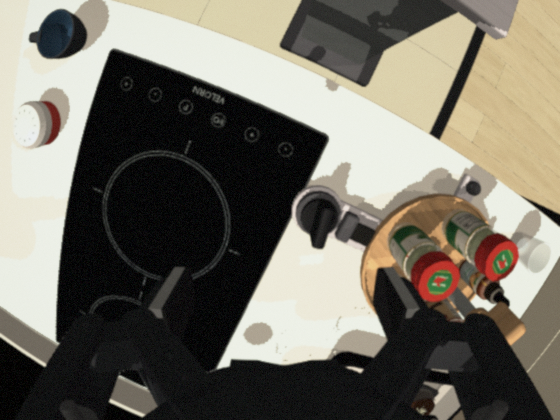

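The wrist view shows the knob wing from about (312,195) to (320,245), the stud at (473,187), and the handle wing at about (455–525, 300–340) with the dropper teat at (500,300). The arm was still moving, so I'll take it again and enlarge it.

```bash
cat >> look.py <<'E'
from scipy.spatial.transform import Rotation as R
def ray(p,uv,T):
    """world origin, direction of a pixel; T: 4x4 world_from_camera; fisheye for wrist"""
    a=(uv[0]-p["cx"])/p["fx"]; b=(uv[1]-p["cy"])/p["fy"]
    if "tool_from_camera" in p:
        r=np.hypot(a,b); d=np.array([a/r*np.sin(r),-b/r*np.sin(r),-np.cos(r)])
    else: d=np.array([a,-b,-1])
    return T[:3,3],T[:3,:3]@d
def pose(s):
    T=np.eye(4); T[:3,:3]=R.from_quat(s["ee_rot"]).as_matrix(); T[:3,3]=s["tcp_pos"]; return T
def plane(p,uv,T,z):
    o,d=ray(p,uv,T); return o+d*(z-o[2])/d[2]
def proj(p,X,T):
    c=T[:3,:3].T@(np.asarray(X)-T[:3,3]); th=np.arctan2(np.hypot(c[0],c[1]),-c[2]); h=np.hypot(c[0],c[1])
    return np.array([p["cx"]+p["fx"]*th*c[0]/h, p["cy"]-p["fy"]*th*c[1]/h])
E
python3 - <<'E'
from look import *
optics.camera("wrist")
s=robot.observe(); p=optics.camera("wrist"); print(np.abs(s["qvel"]).max(),s["tcp_pos"],s["time_s"])
T=pose(s)@p["tool_from_camera"]; np.savez("w1.npz",T=T,**p)
for t in("handle","knob_grip","dropper"):
    print(t,[(np.round(d["centre"],4),round(d["p"],2)) for d in nets.pinpoint(t,p)])
im=p["pixels"]
a=cv2.resize(im[170:270,280:360],None,fx=5,fy=5,interpolation=cv2.INTER_CUBIC)
b=cv2.resize(im[270:370,430:540],None,fx=3.6,fy=5,interpolation=cv2.INTER_CUBIC)
cv2.imwrite("pics/c1.png",np.clip(np.hstack([a,b]).astype(float)*1.6,0,255).astype(np.uint8))
E
```

```text
0.003959922992762053 [ 0.45533151 -0.03013344  0.25008089] 3.25
handle [(array([0.4722, 0.188 , 0.1769]), 0.58)]
knob_grip [(array([0.4725, 0.0206, 0.0614]), 0.57)]
dropper [(array([0.4572, 0.2418, 0.0308]), 0.72)]
```

View pics/c1.png

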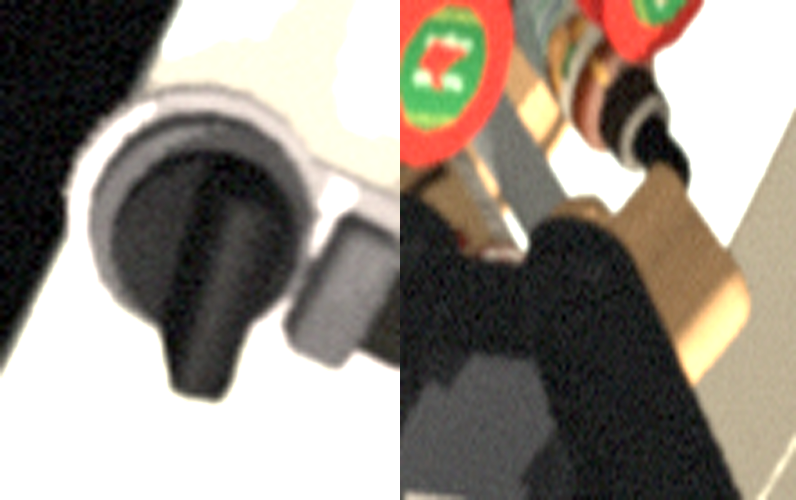

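The left half of the crop shows the knob wing running down to its far end at about (205,395). The right half shows the handle wing, partly hidden by a finger. I'll overlay wing models at several yaws.

```bash
python3 - <<'E'
from look import *
p=dict(np.load("w1.npz")); T=p["T"]; im=p["pixels"]
q=lambda x,y:(280+x/5,170+y/5)
a=plane(p,q(250,190),T,.076);b=plane(p,q(210,390),T,.076); print(a,b,np.degrees(np.arctan2(*(b-a)[[1,0]])))
h=lambda x,y:(430+(x-400)/3.6,270+y/5)
c=plane(p,h(665,165),T,.2);d=plane(p,h(745,275),T,.2);e=plane(p,h(690,345),T,.2);print(c,d,e)
tiles=[]
for yaw in (10,20,30,40):
    A=cv2.resize(im[170:270,280:360],None,fx=5,fy=5,interpolation=cv2.INTER_CUBIC); A=np.clip(A.astype(float)*2.2,0,255).astype(np.uint8)
    r=R.from_euler("z",yaw,degrees=True).as_matrix()
    for z in(.042,.076):
        P=[(proj(p,np.array([.4715,.0205,0])+r@[sx*.023,sy*.007,z],T)-[280,170])*5+2 for sx,sy in((1,1),(-1,1),(-1,-1),(1,-1))]
        cv2.polylines(A,[np.int32(P)],True,(0,255,0) if z>.05 else (0,0,255),1)
    cv2.putText(A,str(yaw),(10,480),0,1,(0,0,255),2); tiles.append(A[:, :395])
v=np.vstack([np.hstack(tiles[:2]),np.hstack(tiles[2:])]); cv2.imwrite("pics/ov.png",cv2.resize(v,(474,600),interpolation=cv2.INTER_AREA))
E
```

```text
[0.45006291 0.01662318 0.076     ] [0.49091356 0.02849831 0.076     ] 16.208947874205933
[0.4329899  0.14672806 0.2       ] [0.4429463  0.19317209 0.2       ] [0.45992216 0.18664044 0.2       ]
```

View pics/ov.png

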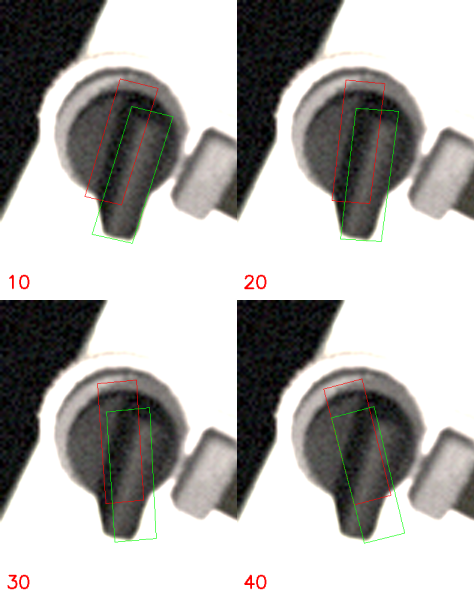

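The knob wing's yaw is about 16° at about (0.471, 0.021). I'll move above it and align, with the fingers partly closed to clear the housing.

>>> jog_arm(
  steps=[0.6,-0.6,0.67,0,0,0,0,0.6,0,0,0.6,0,0,0.025,0.6,0,0,0.6,0,0,0,0.6,0,0,0,0,0,0,0.6,0,0,0,0,0,0],
)

```text
time_s: 4.08
tcp_pos: [0.4721, 0.0216, 0.1798]
ee_rot: [-0.135, 0.991, -0.0, 0.001]
ft_force: [0.5, 0.5, 1.2]
grip_width: 0.396
gripper_force: 0.0
```

```bash
python3 - <<'E'
from look import *
s=robot.observe(); p=optics.camera("wrist"); T=pose(s)@p["tool_from_camera"]
print(s["tcp_pos"],s["joints"],np.abs(s["qvel"]).max(),s["grip_width"],R.from_quat(s["ee_rot"]).as_matrix().round(3))
for t in("handle","knob_grip","dropper","front_stud"):
    print(t,[(np.round(d["centre"],4),round(d["p"],2)) for d in nets.pinpoint(t,p)])
A=np.clip(p["pixels"].astype(float)*1.7,0,255).astype(np.uint8)
r=R.from_euler("z",16,degrees=True).as_matrix()
for z in(.042,.076):
    P=[proj(p,np.array([.471,.0215,0])+r@[sx*.023,sy*.007,z],T) for sx,sy in((1,1),(-1,1),(-1,-1),(1,-1))]
    cv2.polylines(A,[np.int32(np.array(P)*4)],True,(0,255,0) if z>.05 else (0,0,255),1,shift=2)
cv2.imwrite("pics/w2.png",cv2.resize(A,(784,588)))
E
```

```text
[0.47210563 0.02163833 0.17984846] [ 4.75403177e-01 -3.09198714e-01 -3.58353974e-01  1.04554069e-03
 -1.51981088e+00 -1.77540110e+00] 0.015590876108163893 0.3964959503418103 [[-0.964 -0.268  0.002]
 [-0.268  0.964 -0.   ]
 [-0.002 -0.001 -1.   ]]
handle [(array([0.4733, 0.1867, 0.181 ]), 0.79)]
knob_grip [(array([0.4737, 0.0213, 0.0648]), 0.76)]
dropper [(array([0.4577, 0.2419, 0.0294]), 0.9)]
front_stud [(array([0.362 , 0.1872, 0.0371]), 0.67), (array([0.5231, 0.1502, 0.0246]), 0.24)]
```

View pics/w2.png

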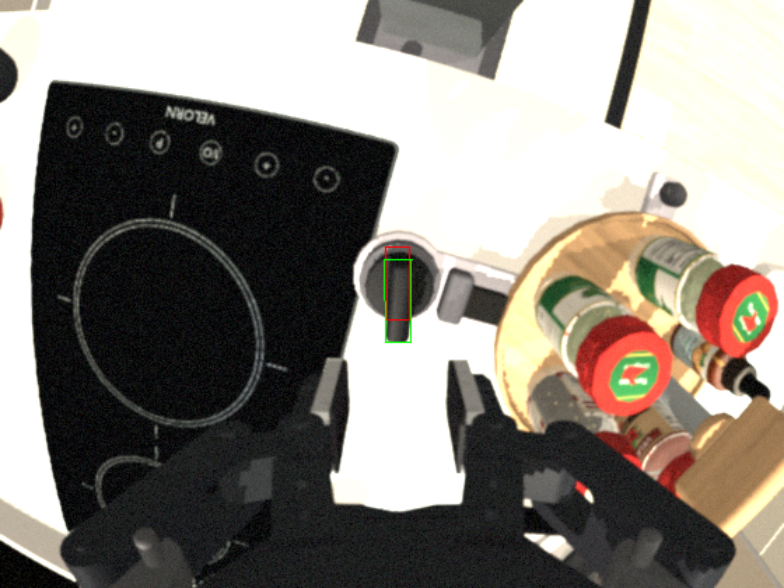

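The overlay sits on the wing at about (398,300), so the tool is aligned. I'll narrow the fingers and descend to TCP z ≈ 0.07.

>>> jog_arm(
  steps=[0.75,0,0,0.4,0,0,0,0.75,0,0,0.4,0,0,0,0.75,0,0,0.4,0,0,0,0.75,0,0,0.4,0,0,0,0.75,0,0,0.23,0,0,0],
)

```text
time_s: 4.95
tcp_pos: [0.4712, 0.0217, 0.0674]
ee_rot: [-0.135, 0.991, -0.0, -0.0]
ft_force: [0.9, -0.4, 0.5]
grip_width: 0.247
gripper_force: 0.0
```

>>> jog_arm(
  steps=[0.75,0,0,0,0,0,0,1,0,0,0,0,0,0,1,0,0,0,0,0,0,1,0,0,0,0,0,0],
)

```text
time_s: 5.45
tcp_pos: [0.4716, 0.0223, 0.0688]
ee_rot: [-0.135, 0.991, 0.0, 0.0]
ft_force: [-3.4, 4.0, 0.7]
grip_width: 0.159
gripper_force: 42.6
```

>>> jog_arm(
  steps=[1,0,0,0,0,0,-0.02,1,0,0,0,0,0,-0.02,1,0,0,0,0,0,-0.02,1,0,0,0,0,0,-0.02,1,0,0,0,0,0,-0.02],
  force=60,
)

```text
time_s: 6.08
tcp_pos: [0.4722, 0.0214, 0.0689]
ee_rot: [-0.436, 0.9, -0.001, 0.001]
ft_force: [2.1, -1.2, -2.2]
grip_width: 0.155
gripper_force: 62.2
```

```bash
cat > st.py <<'E'
from look import *
s=robot.observe(); M=R.from_quat(s["ee_rot"]).as_matrix()
print(s["time_s"],s["tcp_pos"].round(4),"toolx yaw",np.degrees(np.arctan2(M[1,0],M[0,0])).round(2),"F",s["ft_force"].round(2),"M",s["moment"].round(3),"j",s["joints"].round(3),"w",round(s["grip_width"],3),s["gripper_force"])
E
python3 st.py
```

```text
6.075 [0.4722 0.0214 0.0689] toolx yaw -128.27 F [ 2.1  -1.19 -2.16] M [-0.427 -0.636 -0.141] j [ 4.750e-01 -2.610e-01 -5.240e-01  1.000e-03 -1.306e+00 -1.143e+00] w 0.155 62.17754244804382
```

>>> jog_arm(
  steps=[1,0,0,0,0,0,-0.02,1,0,0,0,0,0,-0.02,1,0,0,0,0,0,-0.015,1,0,0,0,0,0,-0.01],
)

```text
time_s: 6.58
tcp_pos: [0.4728, 0.021, 0.0689]
ee_rot: [-0.609, 0.793, -0.001, 0.001]
ft_force: [6.0, -2.9, -4.6]
grip_width: 0.155
gripper_force: 61.8
```

```bash
python3 st.py
```

```text
6.575 [0.4728 0.021  0.0689] toolx yaw -104.98 F [ 6.01 -2.9  -4.64] M [-1.045 -2.034 -0.105] j [ 0.475 -0.261 -0.525  0.003 -1.304 -0.737] w 0.155 61.78549110889435
```

>>> jog_arm(
  steps=[1,0,0,0,0,0,-0.01,1,0,0,0,0,0,-0.01,1,0,0,0,0,0,0],
)

```text
time_s: 6.95
tcp_pos: [0.473, 0.021, 0.0689]
ee_rot: [-0.656, 0.755, -0.001, 0.001]
ft_force: [6.9, -4.1, -4.1]
grip_width: 0.15
gripper_force: 69.2
```

```bash
python3 st.py
```

```text
6.95 [0.473  0.021  0.0689] toolx yaw -98.03 F [ 6.87 -4.11 -4.09] M [-0.915 -2.228 -1.374] j [ 0.474 -0.261 -0.524  0.002 -1.304 -0.615] w 0.15 69.21038389205933
```

>>> jog_arm(
  steps=[1,0,0,0,0,0,-0.01,1,0,0,0,0,0,0],
)

```text
time_s: 7.2
tcp_pos: [0.473, 0.021, 0.069]
ee_rot: [-0.678, 0.735, -0.001, 0.001]
ft_force: [6.6, -3.2, -3.6]
grip_width: 0.151
gripper_force: 102.9
```

```bash
python3 st.py
```

```text
7.2 [0.473 0.021 0.069] toolx yaw -94.6 F [ 6.59 -3.16 -3.58] M [-0.627 -2.04  -2.783] j [ 0.474 -0.261 -0.524  0.002 -1.304 -0.554] w 0.151 102.92635660618544
```

The end stop is reached (Mz −2.8 N m, knob no longer following). I'll release and go up.

>>> jog_arm(
  steps=[0.72,0,0,0,0,0,0,0.72,0,0,0,0,0,0,0.72,0,0,-0.4,0,0,0,0.72,0,0,-0.8,0,0,0,0.72,0,0,-0.9,0,0,0],
)

```text
time_s: 7.82
tcp_pos: [0.4711, 0.0217, 0.1955]
ee_rot: [-0.68, 0.733, 0.0, -0.0]
ft_force: [1.3, 0.3, -0.1]
grip_width: 0.28
gripper_force: 0.0
```

>>> jog_arm(
  steps=[0.72,0,0,-0.9,0,0,0,0.5,0,0,-0.3,0,0,0,0,0,0,0,0,0,0,0,0,0,0,0,0,0],
)

```text
time_s: 8.32
tcp_pos: [0.471, 0.0219, 0.2643]
ee_rot: [-0.68, 0.733, 0.001, -0.001]
ft_force: [-0.0, 0.1, -1.1]
grip_width: 0.901
gripper_force: 0.0
```

```bash
python3 st.py; python3 - <<'E'
from look import *
s=robot.observe(); p=optics.camera("wrist"); T=pose(s)@p["tool_from_camera"]; np.savez("w3.npz",T=T,**p)
for t in("handle","knob_grip","dropper","front_stud","stand","spice_a"):
    print(t,[(np.round(d["centre"],4),round(d["p"],2)) for d in nets.pinpoint(t,p)])
cv2.imwrite("pics/w3.png",cv2.resize(np.clip(p["pixels"].astype(float)*1.7,0,255).astype(np.uint8),(784,588)))
E
```

```text
8.325 [0.471  0.0219 0.2643] toolx yaw -94.27 F [-0.04  0.12 -1.06] M [ 0.021 -0.037  0.001] j [ 4.760e-01 -3.020e-01 -1.980e-01 -1.000e-03 -1.677e+00 -5.500e-01] w 0.901 0.0
handle []
knob_grip [(array([0.4735, 0.0197, 0.0609]), 0.66)]
dropper [(array([0.4527, 0.2417, 0.0278]), 0.82)]
front_stud [(array([0.3612, 0.1825, 0.0342]), 0.64)]
stand [(array([0.4733, 0.1902, 0.0022]), 0.89)]
spice_a [(array([0.4161, 0.1898, 0.0308]), 0.97), (array([0.5263, 0.2275, 0.0303]), 0.92), (array([0.4596, 0.1275, 0.0346]), 0.78), (array([0.5231, 0.1516, 0.0273]), 0.56)]
```

View pics/w3.png

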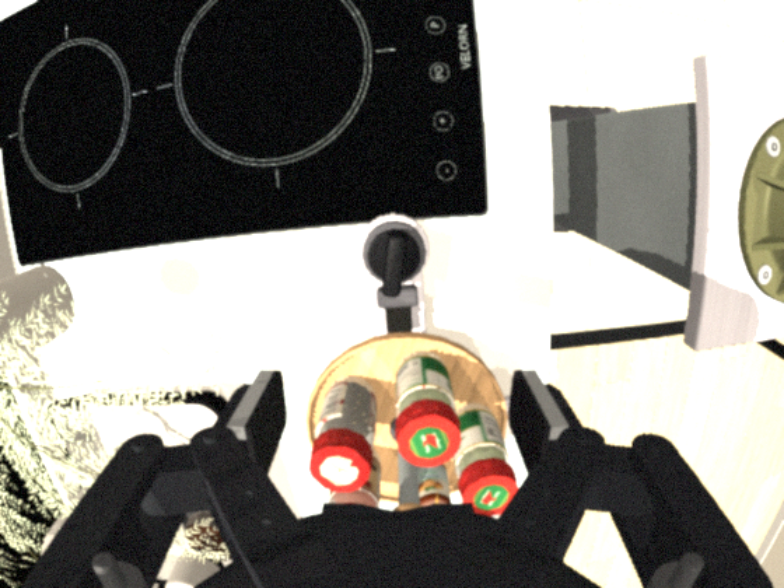

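The knob wing now stands across its starting line, at (395,265) and pointing at the shoe. The handle is hidden behind the gripper, so I'll raise the arm and look over the carousel.

>>> jog_arm(
  steps=[0,-0.53,0.03,-0.28,0,0,0,0,-0.53,0.03,-0.28,0,0,0,0,-0.53,0.03,-0.28,0,0,0,0,-0.53,0.03,-0.28,0,0,0,0,0,0,0,0,0,0],
)

```text
time_s: 9.3
tcp_pos: [0.474, 0.1508, 0.334]
ee_rot: [-0.681, 0.732, -0.0, 0.0]
ft_force: [0.7, -0.1, -0.1]
grip_width: 0.997
gripper_force: 0.0
```

```bash
python3 st.py; python3 - <<'E'
from look import *
optics.camera("top")
s=robot.observe(); p=optics.camera("wrist"); T=pose(s)@p["tool_from_camera"]; np.savez("w4.npz",T=T,**p)
for t in("handle","knob_grip","dropper","front_stud","stand","spice_a"):
    print(t,[(np.round(d["centre"],4),round(d["p"],2)) for d in nets.pinpoint(t,p)])
cv2.imwrite("pics/w4.png",cv2.resize(np.clip(p["pixels"].astype(float)*1.7,0,255).astype(np.uint8),(784,588)))
E
```

```text
9.3 [0.474  0.1508 0.334 ] toolx yaw -94.16 F [ 0.68 -0.1  -0.1 ] M [-0.019 -0.032 -0.003] j [ 0.714 -0.207  0.006 -0.    -1.783 -0.787] w 0.997 0.0
handle [(array([0.4729, 0.1895, 0.1816]), 0.95)]
knob_grip [(array([0.4726, 0.0227, 0.0649]), 0.62)]
dropper [(array([0.4583, 0.2402, 0.0317]), 0.66)]
front_stud [(array([0.3625, 0.1878, 0.0362]), 0.87)]
stand [(array([ 4.704e-01,  1.865e-01, -4.000e-04]), 0.65)]
spice_a [(array([0.4579, 0.1279, 0.031 ]), 0.85), (array([0.4148, 0.1908, 0.0287]), 0.75), (array([0.5245, 0.2268, 0.0273]), 0.7), (array([0.524 , 0.1517, 0.0273]), 0.65)]
```

View pics/w4.png

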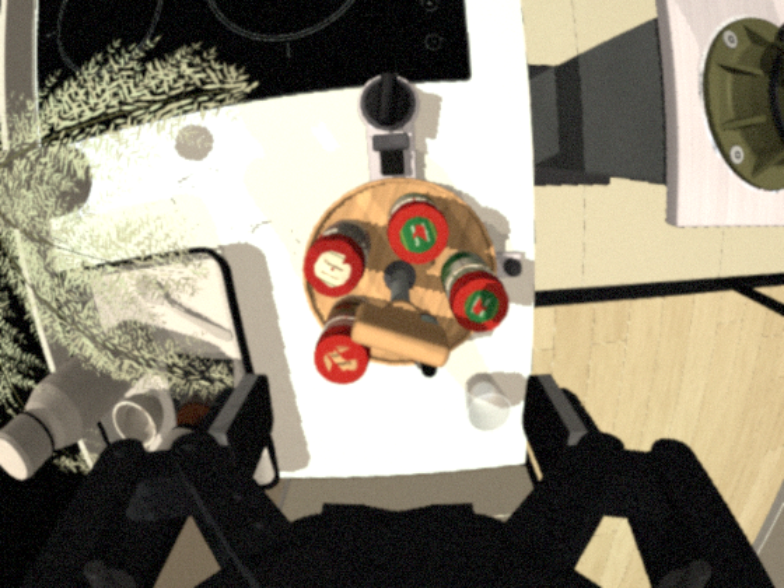

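The view shows the handle wing at about (355–447, 302–365): its brown side faces the camera and the bright strip along its lower edge is the top. The dropper teat is at (428,368) and the stud at (512,266). I'll fit the handle's yaw now.

```bash
python3 - <<'E'
from look import *
p=dict(np.load("w4.npz")); T=p["T"]; im=p["pixels"]
a=plane(p,(357/1.4,337/1.4),T,.2);b=plane(p,(446/1.4,358/1.4),T,.2)
print(a,b,(a+b)/2,np.linalg.norm(a-b),np.degrees(np.arctan2(*(b-a)[[1,0]])))
y0=np.degrees(np.arctan2(*(b-a)[[1,0]]))
tiles=[]
for dy in (-8,0,8):
    A=np.clip(im.astype(float)*1.5,0,255).astype(np.uint8)[200:280,230:340]; A=cv2.resize(A,None,fx=4,fy=4,interpolation=cv2.INTER_CUBIC)
    r=R.from_euler("z",y0+dy,degrees=True).as_matrix()
    for z in(.156,.2):
        P=[(proj(p,np.array([.4735,.188,0])+r@[sx*.032,sy*.008,z],T)-[230,200])*4+2 for sx,sy in((1,1),(-1,1),(-1,-1),(1,-1))]
        cv2.polylines(A,[np.int32(P)],True,(0,255,0) if z>.18 else (0,0,255),1)
    tiles.append(A[:,:400])
tiles.append(cv2.resize(im[200:280,230:340],None,fx=4,fy=4,interpolation=cv2.INTER_CUBIC)[:,:400])
cv2.imwrite("pics/ov4.png",cv2.resize(np.vstack([np.hstack(tiles[:2]),np.hstack(tiles[2:])]),(750,600)))
E
```

```text
[0.50054695 0.17934481 0.2       ] [0.44656667 0.19772517 0.2       ] [0.47355681 0.18853499 0.2       ] 0.05702375132585347 161.196223303765
```

View pics/ov4.png

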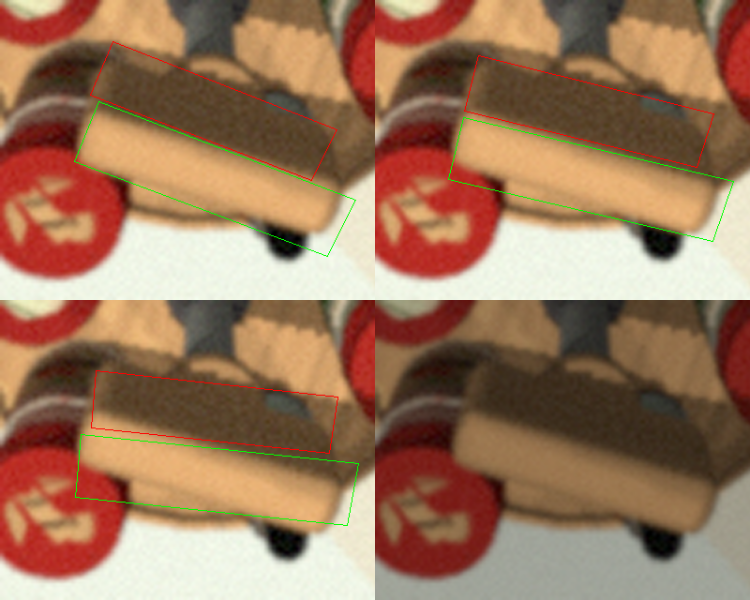

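Handle yaw ≈ 157.5° and axis ≈ (0.474, 0.188). I'll turn the tool clockwise 108°, so the camera stays on the front side and j6 has room for the 72° turn.

>>> jog_arm(
  steps=[0,0,0,0,0,0,0.027,0,0,0,0,0,0,0.027,0,0,0,0,0,0,0.027,0,0,0,0,0,0,0.027,0,0,0,0,0,0,0.027],
)

```text
time_s: 10.32
tcp_pos: [0.4738, 0.1488, 0.3333]
ee_rot: [-0.315, 0.949, 0.0, -0.0]
ft_force: [-0.1, 0.3, -0.7]
grip_width: 1.002
gripper_force: 0.0
```

>>> jog_arm(
  steps=[0,0,0,0,0,0,0.027,0,0,0,0,0,0,0.027,0,0,0,0,0,0,0.027,0,0,0,0,0,0,0.027,0,0,0,0,0,0,0.027],
)

```text
time_s: 10.95
tcp_pos: [0.4738, 0.1488, 0.3333]
ee_rot: [0.103, 0.995, 0.0, -0.0]
ft_force: [0.1, 0.1, 0.3]
grip_width: 1.002
gripper_force: 0.0
```

>>> jog_arm(
  steps=[0,0,0,0,0,0,0.027,0.3,0.12,0.28,0,0,0,0,0.4,0.12,0.29,0.2,0,0,0,0.4,0,0,0,0,0,0],
)

```text
time_s: 11.45
tcp_pos: [0.4722, 0.1878, 0.319]
ee_rot: [0.182, 0.983, -0.001, -0.001]
ft_force: [-0.3, 0.3, 0.6]
grip_width: 0.601
gripper_force: 0.0
```

```bash
python3 st.py; python3 - <<'E'
from look import *
optics.camera("top")
s=robot.observe(); p=optics.camera("wrist"); T=pose(s)@p["tool_from_camera"]; np.savez("w5.npz",T=T,**p)
for t in("handle","dropper","front_stud","stand"):
    print(t,[(np.round(d["centre"],4),round(d["p"],2)) for d in nets.pinpoint(t,p)])
A=cv2.resize(np.clip(p["pixels"].astype(float)*1.5,0,255).astype(np.uint8),(784,588))
r=R.from_euler("z",157.5,degrees=True).as_matrix()
for z in(.156,.2):
    P=[proj(p,np.array([.474,.188,0])+r@[sx*.032,sy*.008,z],T)*1.4 for sx,sy in((1,1),(-1,1),(-1,-1),(1,-1))]
    cv2.polylines(A,[np.int32(P)],True,(0,255,0) if z>.18 else (0,0,255),1)
cv2.imwrite("pics/w5.png",A)
E
```

```text
11.45 [0.4722 0.1878 0.319 ] toolx yaw 158.99 F [-0.34  0.32  0.58] M [-0.01  -0.001 -0.03 ] j [ 7.750e-01 -1.820e-01  1.000e-03 -1.000e-03 -1.757e+00 -2.713e+00] w 0.601 0.0
handle [(array([0.4725, 0.1911, 0.1791]), 0.85)]
dropper [(array([0.4567, 0.2429, 0.0307]), 0.6), (array([0.3925, 0.3332, 0.0009]), 0.41)]
front_stud [(array([0.3604, 0.1856, 0.0375]), 0.87), (array([0.5247, 0.2229, 0.0285]), 0.32)]
stand [(array([ 0.4664,  0.1883, -0.002 ]), 0.65)]
```

View pics/w5.png

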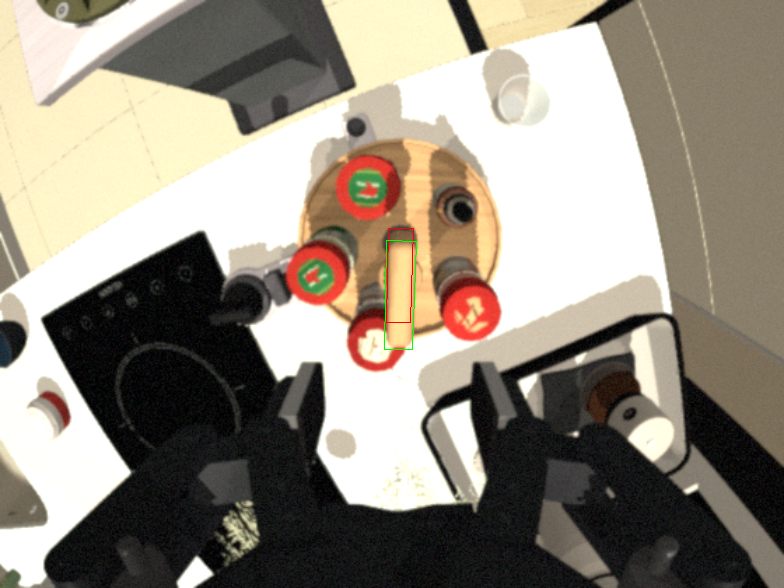

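The overlay sits on the wing at (400,295), the dropper is clear at (460,207) and the stud at (356,128). I'll descend and grip.

>>> jog_arm(
  steps=[0.6,0,0,0.5,0,0,0.003,0.6,0,0,0.6,0,0,0,0.6,0,0,0.6,0,0,0,0.6,0,0,0.56,0,0,0,0.6,0,0,0,0,0,0],
  force=40,
)

```text
time_s: 12.38
tcp_pos: [0.4718, 0.1854, 0.1835]
ee_rot: [0.193, 0.981, -0.002, -0.002]
ft_force: [-0.1, 0.7, 0.4]
grip_width: 0.399
gripper_force: 0.0
```

>>> jog_arm(
  steps=[1,0,0,0,0,0,0,1,0,0,0,0,0,0,1,0,0,0,0,0,0,1,0,0,0,0,0,0],
)

```text
time_s: 12.88
tcp_pos: [0.4741, 0.1881, 0.1878]
ee_rot: [0.193, 0.981, 0.003, 0.002]
ft_force: [5.4, 6.2, -3.8]
grip_width: 0.174
gripper_force: 41.9
```

```bash
python3 st.py
```

```text
12.875 [0.4741 0.1881 0.1878] toolx yaw 157.75 F [ 5.42  6.24 -3.8 ] M [ 1.462 -1.419  0.025] j [ 0.773 -0.206 -0.26  -0.    -1.511 -2.732] w 0.174 41.86117172241211
```

>>> jog_arm(
  steps=[1,0,0,0,0,0,-0.005,1,0,0,0,0,0,-0.01,1,0,0,0,0,0,-0.014,1,0,0,0,0,0,-0.014,1,0,0,0,0,0,-0.014],
)

```text
time_s: 13.5
tcp_pos: [0.474, 0.1879, 0.1877]
ee_rot: [0.014, 1.0, 0.002, 0.002]
ft_force: [4.4, 5.8, -4.1]
grip_width: 0.179
gripper_force: 41.9
```

```bash
python3 st.py
```

```text
13.5 [0.474  0.1879 0.1877] toolx yaw 178.42 F [ 4.39  5.82 -4.12] M [ 1.261 -1.423 -0.075] j [ 0.773 -0.206 -0.26  -0.    -1.512 -2.371] w 0.179 41.89329206943512
```

>>> jog_arm(
  steps=[1,0,0,0,0,0,-0.014,1,0,0,0,0,0,-0.014,1,0,0,0,0,0,-0.014,1,0,0,0,0,0,-0.014,1,0,0,0,0,0,-0.014],
)

```text
time_s: 14.12
tcp_pos: [0.4741, 0.1877, 0.1877]
ee_rot: [-0.205, 0.979, 0.002, 0.002]
ft_force: [4.4, 3.5, -4.4]
grip_width: 0.183
gripper_force: 41.9
```

```bash
python3 st.py
```

```text
14.125 [0.4741 0.1877 0.1877] toolx yaw -156.38 F [ 4.42  3.48 -4.37] M [ 1.156 -1.554 -0.121] j [ 0.773 -0.206 -0.26  -0.    -1.512 -1.931] w 0.183 41.90872371196747
```

>>> jog_arm(
  steps=[1,0,0,0,0,0,-0.014,1,0,0,0,0,0,-0.014,1,0,0,0,0,0,-0.012,1,0,0,0,0,0,-0.007,1,0,0,0,0,0,-0.004],
)

```text
time_s: 14.75
tcp_pos: [0.4742, 0.1876, 0.1877]
ee_rot: [-0.357, 0.934, 0.001, 0.003]
ft_force: [6.4, 3.4, -3.6]
grip_width: 0.18
gripper_force: 41.9
```

>>> jog_arm(
  steps=[1,0,0,0,0,0,0],
)

```text
time_s: 14.88
tcp_pos: [0.4742, 0.1876, 0.1877]
ee_rot: [-0.357, 0.934, 0.001, 0.003]
ft_force: [5.9, 4.8, -4.9]
grip_width: 0.182
gripper_force: 41.8
```

```bash
cat > chk.py <<'E'
import sys
from look import *
ax=np.array([.474,.188])
names=["dropper","front_stud","spice_a","handle"]
for c in sys.argv[2:]:
    s=robot.observe(); p=optics.camera(c)
    if c=="wrist":
        T=pose(s)@p["tool_from_camera"]; np.savez(sys.argv[1]+".npz",T=T,**p)
        cv2.imwrite(f"pics/{sys.argv[1]}.png",cv2.resize(np.clip(p["pixels"].astype(float)*1.5,0,255).astype(np.uint8),(784,588)))
    for t in names:
        for d in nets.pinpoint(t,p)[:4]:
            v=d["centre"][:2]-ax
            print(c,t,np.round(d["centre"],4),round(d["p"],2),"ang",round(np.degrees(np.arctan2(v[1],v[0]))%360,1))
E
python3 st.py; python3 chk.py w6 wrist wrist scene top
```

```text
14.875 [0.4742 0.1876 0.1877] toolx yaw -138.17 F [ 5.94  4.77 -4.89] M [ 1.014 -1.658  0.115] j [ 0.773 -0.206 -0.26   0.    -1.512 -1.613] w 0.182 41.84965968132019
wrist dropper [0.4158 0.1928 0.0291] 0.61 ang 175.3
wrist front_stud [0.3614 0.1857 0.0384] 0.83 ang 181.2
wrist spice_a [0.5301 0.2169 0.0251] 0.98 ang 27.3
wrist spice_a [0.4643 0.2474 0.0272] 0.88 ang 99.3
wrist spice_a [0.5192 0.1445 0.0309] 0.87 ang 316.1
wrist spice_a [0.4485 0.1353 0.0304] 0.69 ang 244.2
wrist handle [0.4725 0.1894 0.1818] 0.68 ang 137.0
wrist dropper [0.416  0.1931 0.0332] 0.63 ang 175.0
wrist front_stud [0.3632 0.1896 0.038 ] 0.96 ang 179.2
wrist spice_a [0.4644 0.2492 0.0298] 0.87 ang 98.9
wrist spice_a [0.5288 0.2136 0.0239] 0.86 ang 25.0
wrist spice_a [0.4501 0.1346 0.0277] 0.68 ang 245.9
wrist spice_a [0.518  0.1435 0.0334] 0.63 ang 314.7
wrist handle [0.4699 0.1877 0.1776] 0.74 ang 184.2
wrist handle [0.5325 0.2152 0.025 ] 0.48 ang 24.9
wrist handle [ 0.3934  0.3333 -0.0042] 0.26 ang 119.0
wrist handle [0.4628 0.2476 0.0284] 0.25 ang 100.6
scene dropper [0.4141 0.1928 0.0334] 0.91 ang 175.4
scene front_stud [0.3639 0.1857 0.0329] 0.62 ang 181.2
scene front_stud [0.4746 0.1882 0.0188] 0.43 ang 18.4
scene spice_a [0.4449 0.1344 0.0282] 0.95 ang 241.5
scene spice_a [0.4661 0.2474 0.0265] 0.74 ang 97.6
scene spice_a [0.5184 0.1511 0.0282] 0.5 ang 320.3
scene handle [0.4746 0.1862 0.1826] 0.83 ang 288.4
top dropper [0.4183 0.1966 0.0291] 0.47 ang 171.2
top front_stud [0.3614 0.1936 0.0323] 0.92 ang 177.2
top spice_a [0.4586 0.248  0.0288] 0.62 ang 104.4
top spice_a [0.5227 0.1461 0.0312] 0.6 ang 319.3
top spice_a [0.4484 0.1311 0.0288] 0.51 ang 245.8
top handle [0.4718 0.023  0.0585] 0.6 ang 269.2
top handle [0.4715 0.1887 0.1783] 0.56 ang 164.4
```

View pics/w6.png

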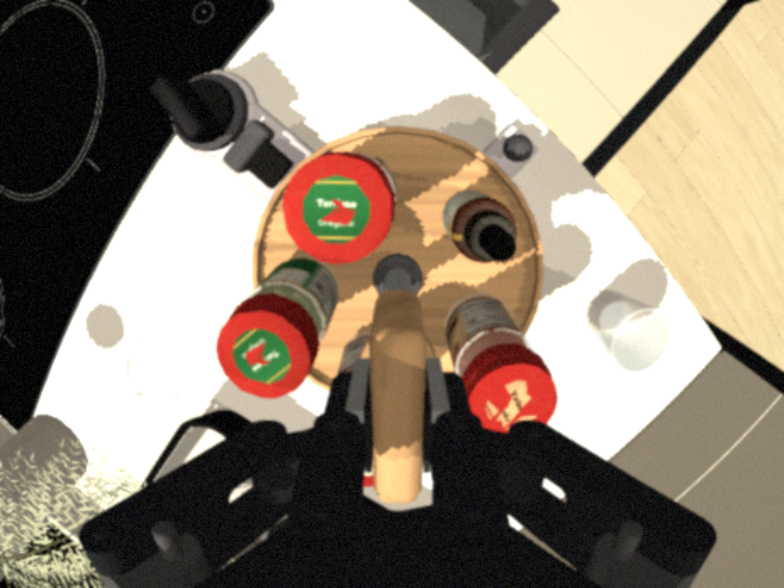

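The dropper is at (490,235), nearly in line with the stud at (517,147); the jars are all upright. I'll compute its bearing from the pixels.

```bash
cat > ang.py <<'E'
from look import *
def ang(f,teat,stud,zs=.037,zt=.13):
    p=dict(np.load(f)); T=p["T"]; g=lambda uv,z:plane(p,np.array(uv)/1.4,T,z)[:2]
    t=g(teat,zt); s=g(stud,zs); ax=np.array([.474,.188]); axs=s+[.113,0]
    d=lambda v:np.degrees(np.arctan2(v[1],v[0]))%360
    print(f,t.round(4),s.round(4),"ang",d(t-ax),"stud",d(s-ax),"r",np.linalg.norm(t-ax))
E
python3 - <<'E'
from ang import *
ang("w5.npz",(461,209),(356,128)); ang("w6.npz",(493,240),(517,147))
from look import *
T=[]
for f,c in(("w5.npz",(430,180)),("w6.npz",(480,160))):
    im=np.load(f)["pixels"]; x,y=int(c[0]/1.4),int(c[1]/1.4)
# zoom
a=np.load("w5.npz")["pixels"][75:175,240:350];b=np.load("w6.npz")["pixels"][85:200,300:400]
z=lambda i:cv2.resize(np.clip(i*1.8,0,255).astype(np.uint8),(390,int(390*i.shape[0]/i.shape[1])),interpolation=cv2.INTER_CUBIC)
a,b=z(a),z(b); h=max(len(a),len(b)); pad=lambda i:np.vstack([i,np.zeros((h-len(i),390,3),np.uint8)])
cv2.imwrite("pics/z.png",np.hstack([pad(a),pad(b)])); print(h)
E
```

```text
w5.npz [0.4503 0.2427] [0.3639 0.1898] ang 113.41266763879507 stud 179.04799167949747 r 0.05960862812745302
w6.npz [0.4159 0.188 ] [0.3638 0.1861] ang 179.99626366997137 stud 180.97799484342573 r 0.05814060937450926
448
```

View pics/z.png

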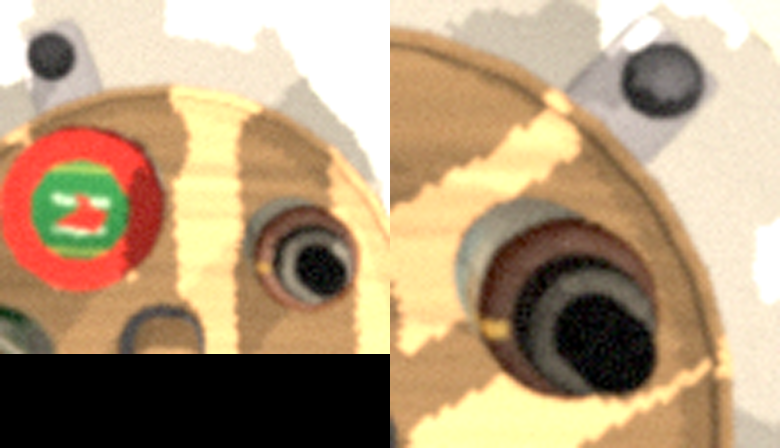

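```bash
python3 - <<'E'
from ang import *
for z in(.13,.134): ang("w5.npz",(240*1.4+320/3.545*1.4,75*1.4+268/3.545*1.4),(356,128),zt=z)
ang("w5.npz",(321.2*1.4,142.7*1.4),(356,128),zt=.03)
for uv in((600,345),(612,352)):
  for z in(.128,.132): ang("w6.npz",((300+(uv[0]-390)/3.9)*1.4,(85+uv[1]/3.9)*1.4),(517,147),zt=z)
ang("w6.npz",(337*1.4,156*1.4),(517,147),zt=.03)
E
```

```text
w5.npz [0.4519 0.2432] [0.3639 0.1898] ang 111.86151817282679 stud 179.04799167949747 r 0.05945027818205341
w5.npz [0.4512 0.2428] [0.3639 0.1898] ang 112.57999039461826 stud 179.04799167949747 r 0.05936138136006921
w5.npz [0.4546 0.2447] [0.3639 0.1898] ang 108.85050416097552 stud 179.04799167949747 r 0.05995231438537738
w6.npz [0.416  0.1902] [0.3638 0.1861] ang 177.84245477948855 stud 180.97799484342573 r 0.058017312112376256
w6.npz [0.416 0.189] [0.3638 0.1861] ang 179.03230667622657 stud 180.97799484342573 r 0.05798441140211476
w6.npz [0.4155 0.1923] [0.3638 0.1861] ang 175.79963674693482 stud 180.97799484342573 r 0.05862964834747384
w6.npz [0.4155 0.191 ] [0.3638 0.1861] ang 177.0202121938753 stud 180.97799484342573 r 0.05854041160057375
w6.npz [0.4151 0.1976] [0.3638 0.1861] ang 170.78473626217902 stud 180.97799484342573 r 0.05965756958052915
```

>>> jog_arm(
  steps=[1,0,0,0,0,0,-0.004,1,0,0,0,0,0,-0.007,1,0,0,0,0,0,-0.004,1,0,0,0,0,0,0,1,0,0,0,0,0,0],
)

```text
time_s: 16.5
tcp_pos: [0.4742, 0.1876, 0.1878]
ee_rot: [-0.4, 0.916, 0.001, 0.003]
ft_force: [5.9, 3.3, -4.1]
grip_width: 0.178
gripper_force: 41.8
```

```bash
python3 st.py; python3 - <<'E'
from look import *
acc={}
for c in ["scene","wrist","top"]*4:
    s=robot.observe(); p=optics.camera(c)
    if c=="wrist": np.savez("w7.npz",T=pose(s)@p["tool_from_camera"],**p)
    if c=="scene": np.savez("s7.npz",**p)
    for t in("dropper","front_stud","spice_a","stand","handle"):
        for d in nets.pinpoint(t,p):
            C=np.array(d["centre"]); v=C[:2]-[.474,.188]; h=np.linalg.norm(v)
            ok={"dropper":.045<h<.075,"spice_a":.045<h<.075,"front_stud":.09<h<.13}.get(t,h<.015)
            k=t if t!="spice_a" else t+str(int((np.degrees(np.arctan2(v[1],v[0]))%360)//72))
            if ok and d["p"]>.4: acc.setdefault((k,c),[]).append(C)
for k,v in sorted(acc.items()):
    m=np.mean(v,0); w=m[:2]-[.474,.188]; print(k,len(v),m.round(4),np.std(v,0).round(4),"ang",(np.degrees(np.arctan2(w[1],w[0]))%360).round(1))
E
```

```text
16.5 [0.4742 0.1876 0.1878] toolx yaw -132.79 F [ 5.89  3.34 -4.12] M [ 0.972 -1.8    0.053] j [ 0.773 -0.206 -0.26   0.    -1.512 -1.519] w 0.178 41.82981491088867
('dropper', 'scene') 4 [0.4143 0.1894 0.0305] [0.0013 0.002  0.001 ] ang 178.7
('dropper', 'top') 4 [0.4171 0.1906 0.0318] [0.0011 0.0006 0.0008] ang 177.3
('dropper', 'wrist') 3 [0.4155 0.1874 0.0318] [0.0022 0.0005 0.0015] ang 180.6
('front_stud', 'scene') 4 [0.3631 0.1859 0.0342] [0.0021 0.002  0.0006] ang 181.1
('front_stud', 'top') 4 [0.3616 0.1898 0.0335] [0.0017 0.0016 0.001 ] ang 179.1
('front_stud', 'wrist') 4 [0.3631 0.1856 0.0368] [0.0017 0.0022 0.0009] ang 181.3
('handle', 'scene') 4 [0.4744 0.1876 0.1823] [0.001  0.0014 0.0013] ang 311.6
('handle', 'top') 4 [0.4722 0.1879 0.1804] [0.0015 0.0019 0.0016] ang 183.1
('handle', 'wrist') 4 [0.472  0.1885 0.181 ] [0.0016 0.002  0.001 ] ang 165.8
('spice_a0', 'scene') 4 [0.5265 0.2226 0.0282] [0.0014 0.0009 0.0016] ang 33.4
('spice_a0', 'wrist') 4 [0.5284 0.2202 0.027 ] [0.0015 0.0023 0.0011] ang 30.7
('spice_a1', 'scene') 4 [0.4611 0.2468 0.0277] [0.0004 0.0007 0.00
[... 249 characters left out ...]
3', 'scene') 4 [0.4513 0.1313 0.0291] [0.001  0.0017 0.0015] ang 248.2
('spice_a3', 'top') 4 [0.4529 0.1304 0.0286] [0.002  0.002  0.0015] ang 249.9
('spice_a3', 'wrist') 4 [0.4544 0.1336 0.0304] [0.002  0.0014 0.0016] ang 250.1
('spice_a4', 'scene') 3 [0.5221 0.153  0.0299] [0.002  0.0012 0.0004] ang 324.0
('spice_a4', 'top') 4 [0.5246 0.1523 0.0284] [0.0007 0.0009 0.0012] ang 324.8
('spice_a4', 'wrist') 4 [0.5252 0.1504 0.0331] [0.0029 0.0005 0.0012] ang 323.8
('stand', 'scene') 4 [ 0.4753  0.1883 -0.0022] [0.0026 0.001  0.0013] ang 11.7
('stand', 'top') 4 [ 0.4736  0.1862 -0.    ] [0.0008 0.0006 0.0014] ang 256.3
('stand', 'wrist') 3 [0.4706 0.1881 0.0009] [0.001  0.0008 0.0009] ang 178.3
```

Per camera, the dropper is about 2° short of the axis–stud line, and the jar pattern agrees. I'll turn 2° more.

>>> jog_arm(
  steps=[1,0,0,0,0,0,-0.003,1,0,0,0,0,0,-0.0025,1,0,0,0,0,0,0,1,0,0,0,0,0,0,1,0,0,0,0,0,0],
)

```text
time_s: 20.72
tcp_pos: [0.4742, 0.1876, 0.1878]
ee_rot: [-0.416, 0.909, 0.001, 0.003]
ft_force: [6.5, 3.8, -2.9]
grip_width: 0.178
gripper_force: 41.8
```

```bash
python3 st.py; python3 - <<'E'
from look import *
acc={}
for c in ["scene","wrist","top"]*3:
    s=robot.observe(); p=optics.camera(c)
    for t in("dropper","front_stud","knob_grip"):
        for d in nets.pinpoint(t,p)[:1]: acc.setdefault((t,c),[]).append(d["centre"])
for k,v in sorted(acc.items()):
    m=np.mean(v,0); w=m[:2]-[.474,.188]; print(k,len(v),m.round(4),"ang",(np.degrees(np.arctan2(w[1],w[0]))%360).round(1))
s=robot.observe(); p=optics.camera("wrist")
cv2.imwrite("pics/w8.png",cv2.resize(np.clip(p["pixels"].astype(float)*1.6,0,255).astype(np.uint8),(784,588)))
E
```

```text
20.725 [0.4742 0.1876 0.1878] toolx yaw -130.81 F [ 6.54  3.84 -2.87] M [ 0.938 -1.793  0.007] j [ 0.772 -0.206 -0.26   0.    -1.512 -1.485] w 0.178 41.83211266994476
('dropper', 'scene') 3 [0.4143 0.1861 0.0311] ang 181.8
('dropper', 'top') 3 [0.4166 0.1884 0.0323] ang 179.6
('dropper', 'wrist') 3 [0.4158 0.1845 0.0302] ang 183.4
('front_stud', 'scene') 3 [0.3633 0.1856 0.0329] ang 181.3
('front_stud', 'top') 3 [0.3627 0.1899 0.0335] ang 179.0
('front_stud', 'wrist') 3 [0.3614 0.1859 0.0373] ang 181.1
('knob_grip', 'scene') 3 [0.4741 0.0249 0.0632] ang 270.0
('knob_grip', 'top') 3 [0.4692 0.0208 0.0576] ang 268.3
('knob_grip', 'wrist') 3 [0.4745 0.0214 0.0615] ang 270.2
```

View pics/w8.png

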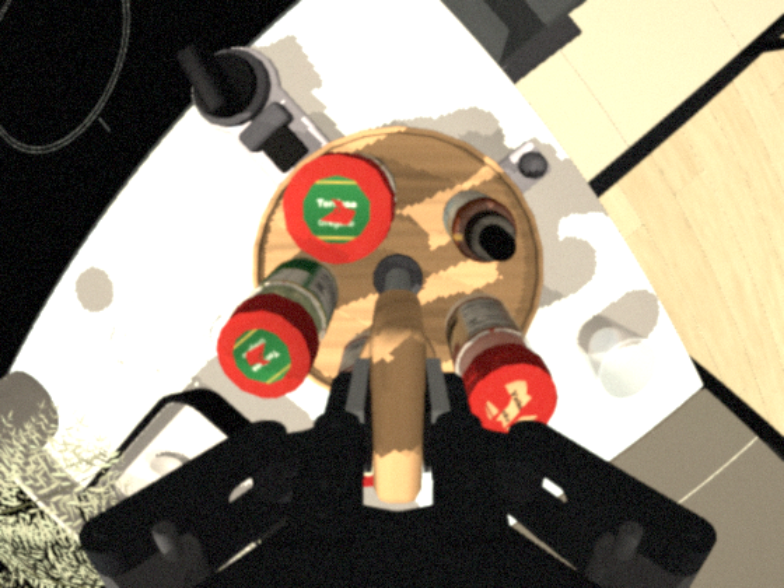

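The dropper at (485,225) is in line with the stud at (532,164) to within about 1°. Everything is standing, the knob is at its stop, and the handle is gripped and still.

```bash
python3 -c "
from bench import robot
print(robot.hand_in())"
```

```text
the job is handed in; nothing more can be done
None
```

I turned the brake knob to its end stop, then turned the carousel about 71° until the dropper was in line with the front stud (within about 1° by my camera measurements). I handed the job in with the gripper still holding the handle; it reported no verdict.

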